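Shut, weigh and load a sample tube on the roller mixer

TASK

In the rack one of the two sample tubes has been left with its flip lid open: press the lid shut while the tube still stands in the rack. Then weigh that tube: lay it gently (no dropping) on its side in the cradle of the balance, square across both saddles and about centred, and let go of it completely for a good second. Then take it again and lay it just as gently on its side in the roller mixer, on all four rubber rings and about centred between the two end walls, lid still shut; leave the other tube, the beaker and the jar alone.

Things in the scene. Friction and masses are not known exactly. Their poses are not given: they have to be found in the camera images.
- tube: The tube with the open grey flip lid, in an end well of the rack: white, round, flat bottom, 30 mm thick, 118 mm tall with lid shut (body 110, lid 8), 50 to 110 g, its bottom 15 mm above the bench. Origin: centre of underside; z along the tube to the lid; lid hinge on the -x side (16 mm off axis, 110 mm up), thumb tab on +x. Smooth side free from 30 mm (rack top) to 103 mm up.
- tube_mid (a point): Middle of the tube's length, on its axis, 59 mm above its bottom.
- lid (a joint): Flip lid of the tube, rad: 0 is shut, about 0.6 to 1.2 at the start (1.57 would stand upright over the hinge, so it leans over the mouth). The stiff hinge (0.02 N m) stays where it is left; pushing down on the free end with 2 to 5 N closes it. The lid is a disc 30 mm across, 8 mm thick, with a tab reaching 21 mm from the tube's axis.
- lid_tab (a point): Thumb tab at the lid's free end: a point on its upper face 34 mm from the hinge.
- rack: White block rack, 190 (x) x 70 (y) x 45 mm high, fixed; four wells 32 mm wide and 30 mm deep in a row along its x axis, at -67.5, -22.5, 22.5 and 67.5 mm; tubes stand in the two end wells. Origin: centre of the underside.
- balance: White bench balance with a round steel pan 124 mm across, fixed; its body is 200 (x) x 170 (y) mm and 48 mm high, reaching from x -115 to +85 mm; display on the -x side. Pan top 54 mm above the bench. Origin: on the bench below the pan's centre.
- cradle (a point): Where the middle of a tube's axis lies in the balance's cradle, 87 mm above the bench: two black 90 degree vee saddles, 8 mm thick, 32 mm either side of this point along the balance's y axis (the cradle's axis). Saddle tips are 3 mm below the tube's axis, 18 mm either side. Between the saddles (56 mm) fingers have room to 29 mm below the tube's axis. Lid either way.
- mixer: Roller mixer, fixed: white housing 210 (x) x 130 (y) x 50 mm high, blue end walls at x = +-80 to +-105 mm, 116 mm above the bench. Between them two locked steel shafts (10 mm thick, 40 mm apart, 70 mm above the bench) along x, each with two black rubber rings (28 mm across, 12 mm wide) at x = -32 and +32 mm. Origin: centre of underside.
- rollers (a point): Where the middle of a tube's axis comes to lie on the four rings, 91 mm above the bench, midway between the end walls. The tube lies along the mixer's x axis, lid either way. Between the rings (52 mm) fingers have room down to 15 mm below the tube's axis.
- other_tube: The other tube of the same size and look, its lid shut, in the other end well of the rack; leave it. Origin: centre of the underside.
- beaker: Glass beaker, 70 mm wide, 85 mm tall, beyond the balance; leave it. Origin: centre of the underside.
- jar: Brown glass jar with black lid, 60 mm wide, 90 mm tall, beyond the balance; leave it. Origin: centre of the underside.

How it is judged:
By the outcome, as a careful person would: the job done as asked, in the order asked, and still so for the second after the job is handed in, with the robot touching nothing.
It also fails if it takes over 72 s, if anything falls off the work surface, if the arm or the gripper's body presses on something with over 40 N, if the wrist force passes 120 N, or if a joint passes its speed limit or range.

ROBOT

A 6-joint arm with a two-finger parallel gripper is mounted at the origin on the work surface. World frame = base frame: x ahead of the robot, y to its left, z up, the work surface at z = 0. Lengths are in m, angles in degrees, forces in N, time in s.
With the tool pointing down it reaches from about 0.35 to 0.875 m from the base axis. Payload 4.2 kg.
Tool frame: the origin (TCP) lies on the centre line of the jaws, within the pads' length; the fingertips stand 19 mm ahead of it and the grasp point (between the pads) is the TCP; z points along the fingers, y is the line along which they close (so a half turn about z gives the same grasp; the last joint's range is limited). The gripper opens to 87 mm and grips with 3 to 60 N. Pads are 19 mm wide; open, the fingers measure 117 mm over their backs; the gripper's body (75 mm by 190 mm) begins 51 mm behind the grasp point.
Start: joints at [-49.985, 22.042, 0.453, 0, -68.411, -14.817], TCP at [0.266, -0.565, 0.242] pointing down, gripper open.
Joint ranges: [-179.83, 179.83], [-69.29, 118.12], [-61.27, 80.66], [-181.25, 117.63], [-171.15, -9.14], [-177.46, 177.46]. Speed limits (degrees/s): [159.86, 159.86, 180, 180, 180, 180].

INTERFACE

Orientations are given as a 3x3 rotation matrix whose columns are the frame's x, y, z axes.
In Python, from station import sense, capture, finish_job, search_frame, masks_of gives the robot as it stands.
- The arm moves only by the tool drive_tool, never from a script. Its argument "rows" is a list of rows, each a list of 7 numbers: the opening in per cent of the stroke, from 0 (shut) to 100 (fully open), then the shift along the world's x, y, z in mm, then the turn, a rotation vector about the world's x, y, z in rad. In form: [[fingers, dx, dy, dz, wx, wy, wz], ...]. A call has 1 to 5 rows; each row shifts and turns the commanded pose from where the row before left it; what a row does not reach is not made up. A row lasts 1/12 s, in which the tool goes at most 41.7 mm and 7.16 degrees, less where a joint would pass 70% of its speed; a pose out of reach is approached as far as the arm can. A call is refused whole if a number of a shift passes 41.7 or a number of a turn 0.125, either way. A call with a gripper value outside its range is refused whole. The fingers move at their own pace and stop on an object; the grip force is fixed at half the most. Time passes only in rows, so rows that do not move let the fingers close. It gives the time, the measured TCP pose, the force, the opening and the grip force at its end, in the units of the state.
- sense(): the state, without advancing time (a new reading comes with each control period).
- capture(name): name is "scene" or "top" or "wrist"; returns a dict with "frame" (420x560x3 uint8, red, green, blue), "z_map" (420x560 float32, m along the optical axis (not along the pixel's ray), 0 where there is no reading), "fx", "fy", "cx", "cy" (pixels), "R" (3x3) and "t" (3): a world point X has camera coordinates R X + t; the wrist camera has in their place "T_tool_cam" (4x4, takes a point from camera to tool coordinates, whose origin is the TCP and whose axes are the flange's). Camera axes: x right, y down, z forward; pixel columns grow to the right and rows downward; lengths in m; the calibration is good to about 2 mm. A picture is of the moment at which its call begins: read the wrist's pose just before it.
- finish_job(): hands the job in; it is judged then, once.
Trained networks look in a picture, given as the dict that the camera call returned (one of the last four; its "shot" number tells which), for a name from the list of things; names that differ only in an ending like _2 or _b are one class to them, and where a whole thing is asked for, a point or a joint stands for the part that bears it (a point fixed in the world has none). Each returns a list of dicts, best first, with "p" (0 to 1); they miss things now and then, are a little off and sometimes report something else, mostly with a low value. They report only what shows in the picture. A call takes as long as a camera call.
- search_frame(label, picture): "xy" ([column, row] in pixels, amid what is visible of it).
- masks_of(label, picture): "region" (420x560 bool, what is visible of it) and "xy" ([column, row] in pixels, amid what is visible of it).
The state is a dict: "time_s": time; "joints": joint angles; "joint_velocities": joint speeds; "effort": joint torques, N m; "tcp_pos": TCP position; "ee_rot": TCP orientation; "wrist_force": force on the tool from outside, world axes, zero at the start; "moment": the same for the moment, N m; "gripper_width": opening from 0.0 (shut) to 1.0 (fully open); "gripper_force": force on a finger pad.
Only numpy, scipy, OpenCV 4.12 (cv2) and the standard library are available. Lean on these libraries where they do the work, as an engineer would, in place of code of your own. Each camera call takes 0.05 s, during which the arm holds its last target. There are 200 camera calls.

## Working session

There is one attempt and no reset: what is moved stays moved. The work goes in short steps, Python scripts to look and compute and a tool call to move; the robot and the scene stay as the last step left them, time stands still between calls to the robot, and variables do not carry over. Pictures are saved under pics/ and viewed, at most 10 in all, crops included, and the job is handed in when it is done.

Besides the shell and the picture viewer there is one more tool, called after "Request:" in YAML: its name, and indented under it one key for each argument. drive_tool: Moves the arm, as the interface text tells. Its arguments: {"type":"object","properties":{"rows":{"type":"array"}},"required":["rows"]}

```bash
mkdir -p pics; ls
cat > h.py <<'E'
import numpy as np, cv2
from station import *
def cloud(c, s=None):
    z=c["z_map"]; v,u=np.mgrid[:420,:560]
    P=np.stack([(u-c["cx"])/c["fx"]*z,(v-c["cy"])/c["fy"]*z,z],-1).astype(float)
    if "R" in c: W=(P-np.array(c["t"]))@np.array(c["R"])
    else:
        T=np.array(c["T_tool_cam"]); P=P@T[:3,:3].T+T[:3,3]
        W=P@np.array(s["ee_rot"]).T+np.array(s["tcp_pos"])
    W[z<=0]=np.nan
    return W
def save(c,n): cv2.imwrite("pics/"+n+".png",c["frame"][:,:,::-1])
E
python3 - <<'E'
from h import *
s=sense(); print(s)
for n in ["scene","top"]:
    c=capture(n); save(c,n+"0"); W=cloud(c); np.save(n+"0.npy",W)
    for l in ["tube","other_tube","rack","balance","mixer","beaker","jar","lid"]:
        try:
            for m in masks_of(l,c)[:2]:
                r=m["region"]; p=W[r]; p=p[~np.isnan(p[:,0])]
                print(n,l,round(m["p"],2),np.round(m["xy"]),r.sum(),np.round(np.median(p,0),3),np.round(np.percentile(p,[2,98],axis=0),3).tolist())
        except Exception as e: print(n,l,e)
E
```

```text
pics
{'time_s': 0.0, 'joints': array([-4.99854261e+01,  2.20895930e+01,  3.79397397e-01, -2.97661101e-02,
       -6.84079781e+01, -1.48149584e+01]), 'joint_velocities': array([ 0.07154804, -0.01972414, -0.01638376, -0.03696196,  0.00827878,
        0.0321466 ]), 'effort': array([-1.23021793e-03, -3.90670180e+01,  1.87403458e+01,  4.22008663e+00,
        1.09377541e-02, -1.91167092e-04]), 'tcp_pos': array([ 0.26588117, -0.56501455,  0.24046721]), 'ee_rot': array([[-9.04911475e-01, -4.25598764e-01, -9.56166736e-04],
       [-4.25599834e-01,  9.04909503e-01,  1.89020839e-03],
       [ 6.07740133e-05,  2.11741566e-03, -9.99997756e-01]]), 'wrist_force': array([-0.35129398, -0.03520763,  0.03820928]), 'moment': array([-0.02054579,  0.00902803, -0.07072595]), 'gripper_force': 0.0, 'gripper_width': 0.9968459383447017}
scene tube 0.74 [363. 237.] 362 [0.637 0.218 0.117] [[0.618, 0.204, 0.049], [0.643, 0.233, 0.151]]
scene other_tube 0.58 [374. 197.] 282 [0.504 0.236 0.108] [[0.482, 0.224, 0.05], [0.509, 0.25, 0.135]]
scene rack 0.97 [356. 235.] 1341 [0.587 0.224 0.044] [[0.471, 0.186, 0.001],
[... 1205 characters left out ...]
, 0.082, 0.068]]
top mixer 0.92 [414. 274.] 6399 [ 0.49  -0.328  0.054] [[0.387, -0.406, 0.006], [0.594, -0.26, 0.12]]
top beaker 0.81 [212. 159.] 864 [0.768 0.142 0.044] [[0.722, 0.109, 0.001], [0.788, 0.17, 0.088]]
top beaker 0.47 [174. 208.] 313 [0.62  0.214 0.128] [[0.611, 0.204, 0.04], [0.639, 0.23, 0.152]]
top jar 0.87 [311. 160.] 686 [ 0.74  -0.092  0.088] [[0.722, -0.119, 0.016], [0.773, -0.067, 0.095]]
top jar 0.49 [173. 210.] 351 [0.621 0.215 0.127] [[0.611, 0.204, 0.039], [0.643, 0.241, 0.152]]
top lid 0.7 [168. 200.] 174 [0.628 0.216 0.143] [[0.615, 0.203, 0.023], [0.659, 0.231, 0.153]]
top lid 0.22 [211. 155.] 852 [0.767 0.142 0.045] [[0.722, 0.109, 0.001], [0.786, 0.17, 0.088]]
```

Run:
```python
from h import *
t=cv2.imread("pics/top0.png");s=cv2.imread("pics/scene0.png")
a=cv2.resize(t[130:350,130:510],(800,463),interpolation=cv2.INTER_CUBIC);cv2.imwrite("pics/a.png",a)
b=cv2.resize(s[140:320,100:420],(800,450),interpolation=cv2.INTER_CUBIC);cv2.imwrite("pics/b.png",b)
W=np.load("top0.npy")
def rect(n,x,y,z,r=None):
    m=(W[...,0]>x[0])&(W[...,0]<x[1])&(W[...,1]>y[0])&(W[...,1]<y[1])&(W[...,2]>z[0])&(W[...,2]<z[1])
    p=W[m]; q=cv2.minAreaRect((p[:,:2]*1000).astype(np.float32)); print(n,m.sum(),np.round(q[0]),np.round(q[1]),round(q[2],1),np.round(np.median(p[:,2]),3)); return p
rect("rack",(.44,.68),(.17,.29),(.038,.049))
rect("bal",(.36,.62),(-.1,.1),(.042,.051))
rect("pan",(.4,.62),(-.09,.09),(.052,.058))
p=rect("saddles",(.4,.62),(-.09,.09),(.066,.09)); 
for sg in (p[p[:,1]>0],p[p[:,1]<0]): print(np.round(sg.mean(0),4),np.round(sg.min(0),3),np.round(sg.max(0),3))
rect("mixer",(.36,.62),(-.45,-.22),(.04,.056))
rect("walls",(.36,.62),(-.45,-.22),(.105,.12))
p=rect("rings",(.42,.56),(-.45,-.22),(.078,.09))
rect("tube",(.59,.67),(.18,.26),(.1,.2));
m=(W[...,0]>.59)&(W[...,0]<.67)&(W[...,1]>.18)&(W[...,1]<.26)&(W[...,2]>.1)
p=W[m];print(np.round(p[np.argsort(p[:,0])][::6],3).tolist())
```

```text
rack 1640 [559. 228.] [ 71. 190.] 82.6 0.045
bal 3529 [486.   2.] [170. 200.] 88.3 0.048
pan 2162 [491.   0.] [164. 182.] 89.5 0.055
saddles 140 [500.   2.] [71. 44.] 88.0 0.078
[0.5    0.0334 0.0775] [0.479 0.03  0.067] [0.524 0.037 0.088]
[ 0.4993 -0.0301  0.0768] [ 0.479 -0.033  0.067] [ 0.521 -0.026  0.087]
mixer 3233 [ 488. -338.] [212. 133.] 9.6 0.051
walls 1371 [ 493. -337.] [210. 130.] 10.1 0.116
rings 274 [ 482. -340.] [146.  71.] 16.8 0.082
tube 237 [627. 217.] [28. 34.] 54.1 0.14
[[0.611, 0.22, 0.118], [0.612, 0.221, 0.124], [0.612, 0.218, 0.122], [0.613, 0.227, 0.118], [0.614, 0.223, 0.126], [0.614, 0.211, 0.122], [0.615, 0.215, 0.139], [0.615, 0.219, 0.128], [0.616, 0.208, 0.104], [0.616, 0.214, 0.144], [0.617, 0.225, 0.152], [0.617, 0.221, 0.149], [0.618, 0.223, 0.127], [0.619, 0.212, 0.143], [0.619, 0.233, 0.122], [0.62, 0.23, 0.148], [0.62, 0.209, 0.146], [0.621, 0.212, 0.143], [0.621, 0.225, 0.15], [0.622, 0.206, 0.117], [0.623, 0.21, 0.143], [0.624, 0.228, 0.149], [0.625, 0.206, 0.106], [0.626, 0.23, 0.15], [0.626, 0.224, 0.148], [0.627, 0.206, 0.106], [0.628, 0.221, 0.15], [0.629, 0.229, 0.144], [0.63, 0.206, 0.103], [0.631, 0.207, 0.138], [0.632, 0.215, 0.141], [0.633, 0.209, 0.136], [0.634, 0.203, 0.134], [0.634, 0.209, 0.14], [0.636, 0.221, 0.145], [0.637, 0.209, 0.137], [0.639, 0.206, 0.132], [0.64, 0.225, 0.146], [0.642, 0.218, 0.138], [0.643, 0.22, 0.14]]
```

View pics/a.png

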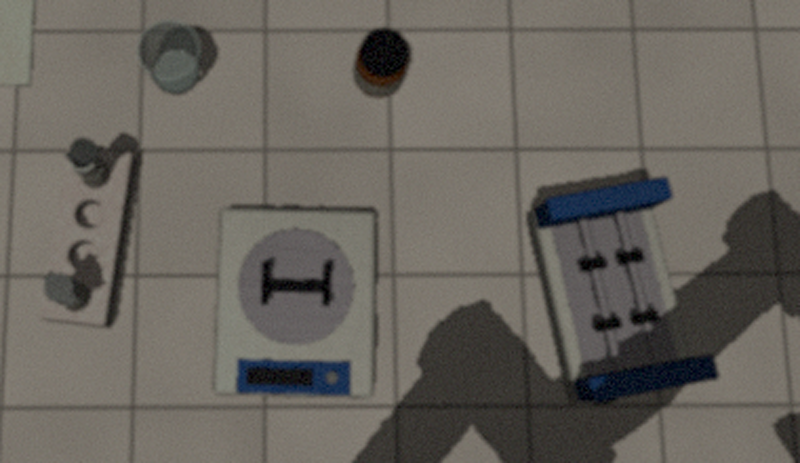

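View pics/b.png

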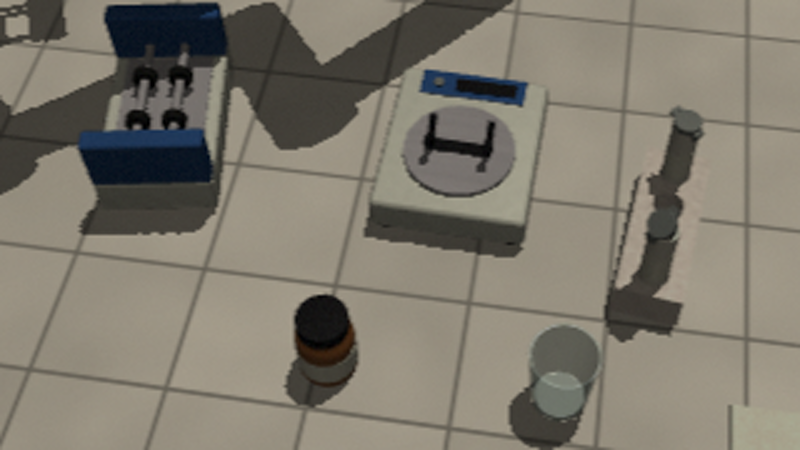

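Request:
drive_tool:
  rows:
    - [100,15,34,12,0,0,0]
    - [100,15,34,12,0,0,0]
    - [100,15,34,12,0,0,0]
    - [100,15,34,12,0,0,0]
    - [100,15,34,12,0,0,0]

```text
time_s: 1.32
tcp_pos: [0.3414, -0.394, 0.3021]
ee_rot: [[-0.905, -0.425, 0.0], [-0.425, 0.905, -0.0], [-0.0, -0.0, -1.0]]
wrist_force: [2.2, 0.7, -0.2]
gripper_width: 1.0
gripper_force: 0.0
```

Request:
drive_tool:
  rows:
    - [50,15,34,0,0,0,0]
    - [50,15,34,0,0,0,0]
    - [30,15,34,0,0,0,0]
    - [30,15,34,0,0,0,0]
    - [30,15,34,0,0,0,0]

```text
time_s: 1.73
tcp_pos: [0.4164, -0.2238, 0.302]
ee_rot: [[-0.905, -0.426, 0.001], [-0.426, 0.905, -0.0], [-0.001, -0.001, -1.0]]
wrist_force: [0.9, -0.9, 0.4]
gripper_width: 0.704
gripper_force: 0.0
```

Request:
drive_tool:
  rows:
    - [0,15,34,0,0,0,0]
    - [0,15,34,0,0,0,0]
    - [0,15,34,0,0,0,0]
    - [0,15,34,0,0,0,0]
    - [0,15,34,0,0,0,0]

```text
time_s: 2.15
tcp_pos: [0.4914, -0.0536, 0.302]
ee_rot: [[-0.905, -0.426, 0.001], [-0.426, 0.905, 0.0], [-0.001, -0.0, -1.0]]
wrist_force: [1.2, -0.2, 0.0]
gripper_width: 0.324
gripper_force: 0.0
```

Request:
drive_tool:
  rows:
    - [0,15,34,0,0,0,0]
    - [0,15,34,0,0,0,0]
    - [0,15,34,0,0,0,0]
    - [0,15,34,0,0,0,0]
    - [0,0,0,0,0,0,0]

```text
time_s: 2.57
tcp_pos: [0.5533, 0.0854, 0.3006]
ee_rot: [[-0.903, -0.43, 0.001], [-0.43, 0.903, 0.001], [-0.001, 0.0, -1.0]]
wrist_force: [-0.3, -0.7, -0.5]
gripper_width: 0.018
gripper_force: 0.0
```

Run:
```python
from h import *
s=sense(); print(s["time_s"],s["tcp_pos"].round(4),s["joints"].round(3),s["gripper_width"]);print(np.round(s["ee_rot"],3))
c=capture("wrist"); print(np.round(c["T_tool_cam"],3),c["fx"]); save(c,"w1"); W=cloud(c,s); np.save("w1.npy",W)
m=(W[...,0]>.59)&(W[...,0]<.67)&(W[...,1]>.17)&(W[...,1]<.26)&(W[...,2]>.09); print(m.sum())
for l in ["lid","tube","lid_tab"]:
  for r in masks_of(l,c)[:2]: print(l,r["p"],r["xy"],r["region"].sum())
```

```text
2.5667 [0.5533 0.0854 0.3006] [ 2.5350e+01  1.3559e+01 -3.2020e+00 -1.9000e-02 -7.3183e+01 -8.9875e+01] 0.018133242277994895
[[-0.903 -0.43   0.001]
 [-0.43   0.903  0.001]
 [-0.001  0.    -1.   ]]
[[-0.001 -0.955 -0.297  0.084]
 [ 1.    -0.001  0.    -0.001]
 [-0.    -0.297  0.955 -0.143]
 [ 0.     0.     0.     1.   ]] 326.1766297070696
0
tube 0.52 [352.8, 260.7] 100
lid_tab 0.51 [380.4, 220.0] 6610
lid_tab 0.36 [247.1, 88.1] 25500
```

View pics/w1.png

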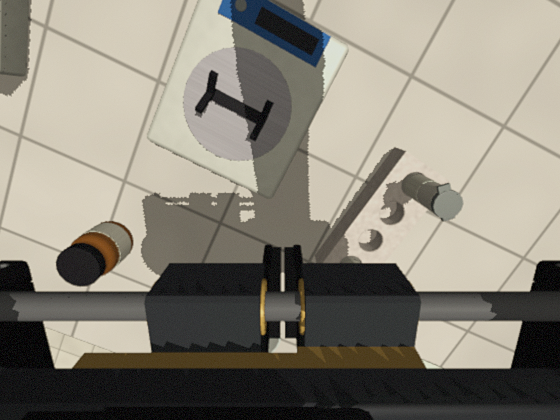

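Request:
drive_tool:
  rows:
    - [0,26,29,0,0,0,0]
    - [0,26,29,0,0,0,0]
    - [0,26,29,0,0,0,0]
    - [0,26,29,0,0,0,0]
    - [0,26,29,0,0,0,0]

```text
time_s: 3.18
tcp_pos: [0.682, 0.2249, 0.3025]
ee_rot: [[-0.906, -0.424, 0.001], [-0.424, 0.906, 0.0], [-0.001, -0.0, -1.0]]
wrist_force: [0.4, 0.8, 0.7]
gripper_width: 0.004
gripper_force: 0.0
```

Request:
drive_tool:
  rows:
    - [0,24,29,0,0,0,0]
    - [0,0,0,0,0,0,0]
    - [0,0,0,0,0,0,0]

```text
time_s: 3.43
tcp_pos: [0.7057, 0.2545, 0.2985]
ee_rot: [[-0.905, -0.425, -0.004], [-0.425, 0.905, -0.002], [0.004, -0.0, -1.0]]
wrist_force: [0.4, -0.1, -0.1]
gripper_width: 0.006
gripper_force: 0.0
```

Run:
```python
from h import *
s=sense(); print(s["time_s"],s["tcp_pos"].round(4),s["joints"].round(3),s["gripper_width"]);print(np.round(s["ee_rot"],3))
c=capture("wrist"); save(c,"w2"); W=cloud(c,s); np.save("w2.npy",W)
m=(W[...,0]>.59)&(W[...,0]<.67)&(W[...,1]>.17)&(W[...,1]<.26)&(W[...,2]>.09); print(m.sum())
for l in ["lid","tube","lid_tab"]:
  for r in masks_of(l,c)[:2]: print(l,r["p"],r["xy"],r["region"].sum(),np.nanmedian(W[r["region"]],0))
v,u=np.where(m); print(u.min(),u.max(),v.min(),v.max())
f=c["frame"][max(0,v.min()-25):v.max()+25,max(0,u.min()-25):u.max()+25][:,:,::-1]
cv2.imwrite("pics/w2c.png",cv2.resize(f,None,fx=4,fy=4,interpolation=cv2.INTER_CUBIC)[:600,:800])
p=W[m&(W[...,2]>.123)]
# lid plane by RANSAC
rng=np.random.default_rng(0);best=None
for _ in range(500):
    a=p[rng.choice(len(p),3,False)];n=np.cross(a[1]-a[0],a[2]-a[0])
    if np.linalg.norm(n)<1e-6: continue
    n/=np.linalg.norm(n);i=abs((p-a[0])@n)<.0015
    if best is None or i.sum()>best.sum(): best=i
q=p[best];ce=q.mean(0);n=np.linalg.svd(q-ce)[2][2];n*=np.sign(n[2]);print(len(p),len(q),ce.round(4),n.round(3),q.min(0).round(3),q.max(0).round(3))
print(q[q[:,2].argmax()].round(4),q[q[:,2].argmin()].round(4))
```

```text
3.4333 [0.7057 0.2545 0.2985] [ 3.2120e+01  3.3847e+01  2.7894e+01 -2.4000e-02 -8.4286e+01 -9.6942e+01] 0.005699666461777319
[[-0.905 -0.425 -0.004]
 [-0.425  0.905 -0.002]
 [ 0.004 -0.    -1.   ]]
5577
lid 0.83 [282.8, 105.3] 987 [0.62696599 0.21772313 0.1424885 ]
tube 0.73 [286.2, 103.3] 1087 [0.62668862 0.21849539 0.14160213]
tube 0.25 [185.2, 5.7] 612 [0.58211449 0.08025272 0.03920813]
lid_tab 0.85 [283.4, 102.6] 922 [0.62694883 0.21758226 0.1427599 ]
266 388 87 333
5574 3486 [0.664  0.2506 0.3661] [-0.901 -0.431  0.05 ] [0.659 0.241 0.353] [0.67  0.26  0.375]
[0.6667 0.2474 0.375 ] [0.66   0.2598 0.3531]
```

View pics/w2c.png

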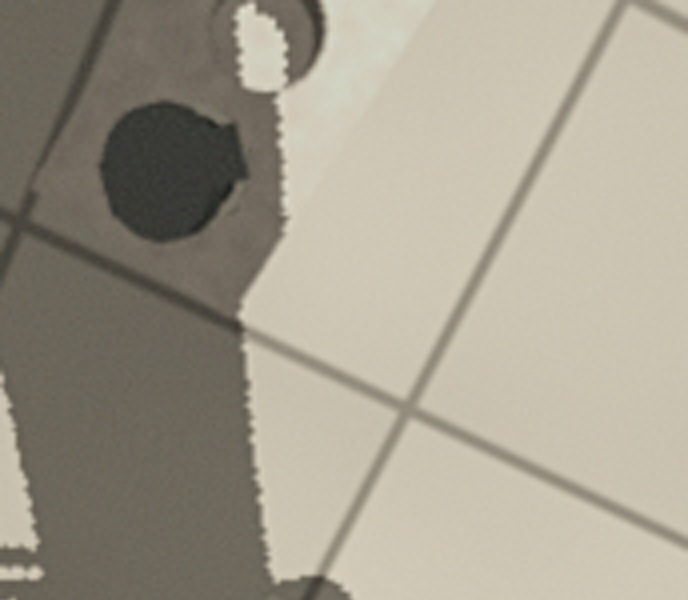

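Tab shows at crop (237,150), i.e. to the right of the lid disc (centre ≈ (165,170)); fit the lid plane limited in height.

Run:
```python
from h import *
W=np.load("w2.npy")
m=(W[...,0]>.59)&(W[...,0]<.67)&(W[...,1]>.17)&(W[...,1]<.26)&(W[...,2]>.123)&(W[...,2]<.2)
p=W[m];print(len(p),p.min(0).round(3),p.max(0).round(3))
rng=np.random.default_rng(0);best=None
for _ in range(800):
    a=p[rng.choice(len(p),3,False)];n=np.cross(a[1]-a[0],a[2]-a[0])
    if np.linalg.norm(n)<1e-6: continue
    n/=np.linalg.norm(n);i=abs((p-a[0])@n)<.0015
    if best is None or i.sum()>best.sum(): best=i
q=p[best];ce=q.mean(0);n=np.linalg.svd(q-ce)[2][2];n*=np.sign(n[2])
print(len(q),ce.round(4),n.round(3),"angle",np.arccos(n[2]))
h=-n[:2]/np.linalg.norm(n[:2]); print("hdir(up)",h, np.degrees(np.arctan2(h[1],h[0])))
d=(q-ce)@np.r_[h,0]; print(q[d.argsort()[-3:]].round(4),q[d.argsort()[:3]].round(4))
r=np.c_[q[:,:2]-ce[:2]]; print(q[np.linalg.norm(q-ce,axis=1).argsort()[-5:]].round(4))
```

```text
1051 [0.61  0.202 0.123] [0.643 0.235 0.153]
859 [0.6279 0.217  0.1423] [ 0.362 -0.432  0.826] angle 0.5989989704264777
hdir(up) [-0.64261757  0.76618709] 129.987283168091
[[0.6148 0.2266 0.151 ]
 [0.6142 0.2263 0.152 ]
 [0.6217 0.2328 0.1517]] [[0.6377 0.2065 0.1319]
 [0.637  0.2061 0.1318]
 [0.6389 0.2081 0.1325]]
[[0.6142 0.2244 0.1523]
 [0.6228 0.2323 0.1525]
 [0.6142 0.2263 0.152 ]
 [0.6221 0.232  0.1532]
 [0.6217 0.2328 0.1517]]
```

Request:
drive_tool:
  rows:
    - [0,-18,-5,-20,0,0,0]
    - [0,-18,-5,-20,0,0,0]
    - [0,-18,-5,-20,0,0,0]
    - [0,-18,-5,-20,0,0,0]
    - [0,-18,-4,-20,0,0,0]

```text
time_s: 4.05
tcp_pos: [0.6137, 0.2287, 0.2028]
ee_rot: [[-0.905, -0.425, 0.002], [-0.425, 0.905, 0.001], [-0.003, 0.0, -1.0]]
wrist_force: [-0.6, 0.8, 0.2]
gripper_width: 0.004
gripper_force: 0.0
```

Request:
drive_tool:
  rows:
    - [0,0,0,-6,0,0,0]
    - [0,0,0,-5,0,0,0]
    - [0,0,0,-5,0,0,0]
    - [0,0,0,-5,0,0,0]
    - [0,0,0,-5,0,0,0]

```text
time_s: 4.47
tcp_pos: [0.6162, 0.2307, 0.1763]
ee_rot: [[-0.905, -0.425, 0.002], [-0.425, 0.905, 0.001], [-0.003, 0.0, -1.0]]
wrist_force: [-0.9, -0.1, 0.1]
gripper_width: 0.007
gripper_force: 0.0
```

Request:
drive_tool:
  rows:
    - [0,0,0,-4,0,0,0]
    - [0,0,0,-4,0,0,0]
    - [0,0,0,-4,0,0,0]
    - [0,0,0,-4,0,0,0]
    - [0,0,0,0,0,0,0]

```text
time_s: 4.88
tcp_pos: [0.6147, 0.2305, 0.1584]
ee_rot: [[-0.905, -0.426, -0.001], [-0.426, 0.905, -0.001], [0.002, 0.0, -1.0]]
wrist_force: [-0.7, -0.2, 0.6]
gripper_width: 0.008
gripper_force: 0.0
```

Request:
drive_tool:
  rows:
    - [0,0,0,-2,0,0,0]
    - [0,0,0,-2,0,0,0]
    - [0,0,0,-2,0,0,0]
    - [0,0,0,-1,0,0,0]
    - [0,0,0,0,0,0,0]

```text
time_s: 5.3
tcp_pos: [0.6158, 0.2309, 0.1536]
ee_rot: [[-0.905, -0.426, 0.002], [-0.426, 0.905, 0.001], [-0.002, -0.0, -1.0]]
wrist_force: [-0.7, 0.8, 3.5]
gripper_width: 0.005
gripper_force: 1.8
```

Request:
drive_tool:
  rows:
    - [0,0,0,-1,0,0,0]
    - [0,0,0,0,0,0,0]

```text
time_s: 5.47
tcp_pos: [0.6161, 0.2311, 0.1534]
ee_rot: [[-0.905, -0.426, 0.003], [-0.426, 0.905, 0.001], [-0.004, -0.0, -1.0]]
wrist_force: [-0.8, 1.0, 5.9]
gripper_width: 0.007
gripper_force: 3.1
```

Request:
drive_tool:
  rows:
    - [0,0,0,-1,0,0,0]
    - [0,0,0,-1,0,0,0]
    - [0,0,0,0,0,0,0]

```text
time_s: 5.72
tcp_pos: [0.6171, 0.2316, 0.1531]
ee_rot: [[-0.904, -0.427, 0.007], [-0.427, 0.904, 0.003], [-0.007, -0.001, -1.0]]
wrist_force: [-1.8, 1.2, 9.1]
gripper_width: 0.006
gripper_force: 5.3
```

Request:
drive_tool:
  rows:
    - [0,0,0,20,0,0,0]
    - [0,0,0,30,0,0,0]
    - [50,0,0,30,0,0,0]
    - [50,0,0,20,0,0,0]
    - [50,0,0,0,0,0,0]

```text
time_s: 6.13
tcp_pos: [0.6171, 0.2311, 0.2551]
ee_rot: [[-0.905, -0.426, 0.009], [-0.426, 0.905, 0.004], [-0.01, -0.0, -1.0]]
wrist_force: [-0.9, -0.6, 0.8]
gripper_width: 0.149
gripper_force: 0.0
```

Run:
```python
from h import *
s=sense();print(s["tcp_pos"],s["joints"].round(2))
for n in ["top","scene"]:
    c=capture(n); W=cloud(c)
    m=(W[...,0]>.59)&(W[...,0]<.67)&(W[...,1]>.18)&(W[...,1]<.26)&(W[...,2]>.1)&(W[...,2]<.17)
    p=W[m];print(n,m.sum(),p.max(0).round(3),p.min(0).round(3)); t=p[p[:,2]>.126]; print(t.mean(0).round(4),np.percentile(t,[5,50,95],axis=0).round(4).tolist() if len(t) else 0)
```

```text
[0.6170721  0.23114787 0.25508302] [ 34.61  24.66   6.46   0.1  -71.26 -99.42]
top 221 [0.64  0.237 0.14 ] [0.607 0.202 0.1  ]
[0.623  0.2192 0.1331] [[0.6103, 0.206, 0.1288], [0.6222, 0.2186, 0.1331], [0.6361, 0.2329, 0.1371]]
scene 209 [0.644 0.241 0.138] [0.609 0.203 0.1  ]
[0.6286 0.2218 0.1322] [[0.6138, 0.2077, 0.127], [0.6285, 0.2213, 0.1325], [0.6411, 0.2356, 0.1357]]
```

```bash
cat >> h.py <<'E'
from scipy.spatial.transform import Rotation as Ro
def tool(u,b):
    """tube dir u (unit), horizontal-ish approach from: tool x,z in plane; b=tool y. u = cos(be) x - sin(be) z"""
    be=np.radians(20); u=np.array(u,float);u/=np.linalg.norm(u);b=np.array(b,float);b/=np.linalg.norm(b)
    w=np.cross(u,b)  # right-handed: x,y,z at be=0
    x=np.cos(be)*u+np.sin(be)*w; z=-np.sin(be)*u+np.cos(be)*w
    return np.c_[x,b,z]
def az(d,z=0): d=np.radians(d); return np.array([np.cos(d),np.sin(d),z])
RG=tool([0,0,1],az(155-180))   # grasp in rack
if RG[:2,2]@az(65)[:2]<0: RG=tool([0,0,1],az(155))
def go(Rt,pt=None,s=None):
    s=s or sense(); r=Ro.from_matrix(Rt@np.array(s["ee_rot"]).T).as_rotvec(); n=np.linalg.norm(r)
    print("rot",r.round(4),"deg",np.degrees(n).round(1),"rows",int(np.ceil(n/.124)),"per",(r/np.ceil(n/.124)).round(4))
    if pt is not None: print("mm",((np.array(pt)-s["tcp_pos"])*1e3).round(1))
E
python3 - <<'E'
from h import *
print(RG.round(3)); go(RG,[.56,.08,.32])
E
```

```text
[[ 0.145  0.906  0.397]
 [ 0.31  -0.423  0.852]
 [ 0.94   0.    -0.342]]
rot [ 1.0861  1.0908 -2.0652] deg 147.6 rows 21 per [ 0.0517  0.0519 -0.0983]
mm [ -54.9 -150.5   70.2]
```

```bash
cat >> h.py <<'E'
E_=np.array([[0,0,1],[0,-1,0],[1,0,0.]])
def wrist(R,j1,phi):
    A=(Ro.from_euler('z',j1,degrees=True)*Ro.from_euler('y',phi,degrees=True)).inv()*Ro.from_matrix(R@E_.T)
    a,b,c=A.as_euler('XYX',degrees=True)
    if b<0: a,b,c=a+180,-b,c+180
    w=lambda q:(q+180)%360-180
    return np.round([w(a),-b,w(90-c)],1)
E
python3 - <<'E'
from h import *
s=sense();R0=s["ee_rot"];print(s["joints"].round(1),wrist(R0,34.6,24.66-6.46))
r=Ro.from_matrix(RG@R0.T).as_rotvec()
for phi in (15,35):
  for j1 in (5,20):
    print(phi,j1,[wrist(Ro.from_rotvec(r*f).as_matrix()@R0,j1,phi).tolist() for f in np.linspace(0,1,8)])
E
```

```text
[ 34.6  24.9   6.1  -0.  -71.2 -99.4] [  0.  -71.8 -99.4]
15 5 [[0.1, -75.0, -69.8], [10.8, -81.8, -84.6], [22.9, -85.6, -100.3], [35.4, -85.9, -116.3], [47.6, -82.8, -132.1], [58.7, -76.6, -147.1], [68.1, -67.8, -161.2], [75.6, -57.2, -174.7]]
15 20 [[0.1, -75.0, -84.8], [12.3, -78.9, -99.0], [25.0, -79.6, -113.6], [37.6, -77.3, -128.1], [49.4, -71.9, -141.9], [60.0, -64.1, -154.9], [69.1, -54.3, -167.2], [76.6, -43.1, -179.2]]
35 5 [[0.1, -55.0, -69.8], [12.1, -62.2, -80.4], [24.8, -67.2, -92.0], [38.0, -69.8, -104.1], [51.4, -69.7, -116.5], [64.6, -67.0, -128.6], [77.2, -61.8, -140.0], [89.2, -54.5, -150.7]]
35 20 [[0.1, -55.0, -84.8], [14.1, -59.4, -94.2], [28.2, -61.7, -104.1], [42.4, -61.9, -114.4], [56.6, -59.8, -124.4], [70.6, -55.6, -133.9], [84.5, -49.7, -142.4], [98.6, -42.2, -149.5]]
```

Request:
drive_tool:
  rows:
    - [100,-4,-10,2,0.0517,0.0519,-0.0983]
    - [100,-4,-10,2,0.0517,0.0519,-0.0983]
    - [100,-4,-10,2,0.0517,0.0519,-0.0983]
    - [100,-4,-10,2,0.0517,0.0519,-0.0983]
    - [100,-4,-10,2,0.0517,0.0519,-0.0983]

```text
time_s: 6.65
tcp_pos: [0.5943, 0.1803, 0.2574]
ee_rot: [[-0.978, 0.091, -0.187], [0.03, 0.951, 0.307], [0.205, 0.295, -0.933]]
wrist_force: [1.3, 0.2, -0.9]
gripper_width: 0.62
gripper_force: 0.0
```

Request:
drive_tool:
  rows:
    - [100,-4,-10,2,0.0517,0.0519,-0.0983]
    - [100,-4,-10,2,0.0517,0.0519,-0.0983]
    - [100,-4,-10,2,0.0517,0.0519,-0.0983]
    - [100,-4,-10,2,0.0517,0.0519,-0.0983]
    - [100,-4,-10,2,0.0517,0.0519,-0.0983]

```text
time_s: 7.07
tcp_pos: [0.5745, 0.13, 0.2675]
ee_rot: [[-0.779, 0.602, -0.176], [0.384, 0.68, 0.624], [0.496, 0.418, -0.761]]
wrist_force: [-0.2, -0.4, 0.8]
gripper_width: 0.965
gripper_force: 0.0
```

Run:
```python
from h import *
s=sense();print(s["time_s"],s["tcp_pos"],s["joints"].round(1),wrist(s["ee_rot"],s["joints"][0],s["joints"][1]-s["joints"][2]),s["gripper_width"]); go(RG,[.57,.10,.25])
```

```text
7.0667 [0.57446566 0.13000586 0.26752282] [   6.7   23.6   11.   -40.   -86.2 -124.9] [  40.   -86.2 -124.9] 0.9653592458400875
rot [ 0.5642  0.5651 -1.0789] deg 76.9 rows 11 per [ 0.0513  0.0514 -0.0981]
mm [ -4.5 -30.  -17.5]
```

Request:
drive_tool:
  rows:
    - [100,0,-3,-4,0.0513,0.0514,-0.0981]
    - [100,0,-3,-4,0.0513,0.0514,-0.0981]
    - [100,0,-3,-4,0.0513,0.0514,-0.0981]
    - [100,0,-3,-4,0.0513,0.0514,-0.0981]
    - [100,0,-3,-4,0.0513,0.0514,-0.0981]

```text
time_s: 7.48
tcp_pos: [0.5745, 0.1151, 0.2473]
ee_rot: [[-0.383, 0.924, 0.021], [0.513, 0.194, 0.836], [0.768, 0.331, -0.548]]
wrist_force: [-0.0, -0.0, -0.4]
gripper_width: 1.0
gripper_force: 0.0
```

Run:
```python
from h import *
s=sense();print(s["time_s"],s["tcp_pos"],s["joints"].round(1)); go(RG,[.57,.10,.21])
j=s["joints"]
for d in (0,10,20,30): print(wrist(RG,j[0]-3,j[1]-j[2]+d))
```

```text
7.4833 [0.57454977 0.11510446 0.2472633 ] [  -4.    23.7    3.4  -57.8  -81.1 -138.2]
rot [ 0.309   0.3067 -0.5874] deg 41.9 rows 6 per [ 0.0515  0.0511 -0.0979]
mm [ -4.5 -15.1 -37.3]
[  76.2  -67.  -165.7]
[  80.5  -65.  -155. ]
[  85.3  -63.7 -144. ]
[  90.3  -63.3 -132.8]
```

Request:
drive_tool:
  rows:
    - [100,0,-3,-8,0.0515,0.0511,-0.0979]
    - [100,0,-3,-8,0.0515,0.0511,-0.0979]
    - [100,0,-3,-8,0.0515,0.0511,-0.0979]
    - [100,0,-3,-8,0.0515,0.0511,-0.0979]
    - [100,0,-3,-8,0.0515,0.0511,-0.0979]

```text
time_s: 7.9
tcp_pos: [0.5743, 0.1001, 0.2071]
ee_rot: [[0.064, 0.941, 0.331], [0.37, -0.331, 0.868], [0.927, 0.067, -0.369]]
wrist_force: [-0.4, 0.3, 0.1]
gripper_width: 1.002
gripper_force: 0.0
```

Request:
drive_tool:
  rows:
    - [100,0,0,-8,0.0515,0.0511,-0.0979]
    - [100,0,0,-8,0,0,0]
    - [100,0,0,-8,0,0,0]
    - [100,0,0,0,0,0,0]

```text
time_s: 8.23
tcp_pos: [0.5747, 0.1005, 0.1831]
ee_rot: [[0.139, 0.909, 0.392], [0.316, -0.416, 0.852], [0.938, 0.006, -0.346]]
wrist_force: [0.5, -0.4, -0.6]
gripper_width: 0.999
gripper_force: 0.0
```

Run:
```python
from h import *
s=sense();print(s["time_s"],s["tcp_pos"],s["joints"].round(1)); P=np.array([.625,.2205,.081]);go(RG,P-.11*RG[:,2])
c=capture("wrist"); save(c,"w3"); W=cloud(c,s)
# slices of tube in height
for z0 in (.08,.09,.10,.11):
    m=(W[...,0]>.58)&(W[...,0]<.67)&(W[...,1]>.18)&(W[...,1]<.26)&(abs(W[...,2]-z0)<.005)
    p=W[m][:,:2]
    if len(p)<8: print(z0,len(p)); continue
    from scipy.optimize import least_squares
    f=least_squares(lambda q:np.hypot(*(p-q).T)-.015,[.625,.22],loss="soft_l1",f_scale=.001); print(z0,len(p),f.x.round(4),p.min(0).round(3),p.max(0).round(3))
```

```text
8.2333 [0.5747228  0.10049001 0.18310771] [ -14.1   26.2  -12.1  -79.9  -69.5 -145.1]
rot [ 0.0058  0.0034 -0.0069] deg 0.6 rows 1 per [ 0.0058  0.0034 -0.0069]
mm [  6.6  26.3 -64.5]
0.08 212 [0.6245 0.2204] [0.609 0.205] [0.636 0.223]
0.09 239 [0.6246 0.2207] [0.609 0.205] [0.636 0.224]
0.1 231 [0.6247 0.2209] [0.609 0.205] [0.638 0.227]
0.11 250 [0.6247 0.2209] [0.609 0.205] [0.637 0.226]
```

View pics/w3.png

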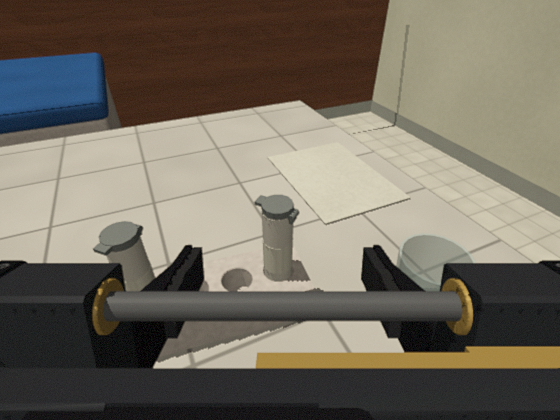

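Request:
drive_tool:
  rows:
    - [100,2,7,-16,0.0058,0.0034,-0.0069]
    - [100,1.5,6.5,-16,0,0,0]
    - [100,1.5,6.5,-16,0,0,0]
    - [100,1.5,6.5,-16.5,0,0,0]
    - [100,0,0,0,0,0,0]

```text
time_s: 8.7
tcp_pos: [0.5813, 0.1283, 0.1184]
ee_rot: [[0.145, 0.907, 0.396], [0.309, -0.422, 0.852], [0.94, -0.001, -0.342]]
wrist_force: [-0.3, 0.1, 0.3]
gripper_width: 0.997
gripper_force: 0.0
```

Request:
drive_tool:
  rows:
    - [100,8,17,-7,0,0,0]
    - [100,8,17,-7,0,0,0]
    - [100,8,17,-7,0,0,0]
    - [100,8,17,-7,0,0,0]
    - [100,0,0,0,0,0,0]

```text
time_s: 9.12
tcp_pos: [0.6147, 0.1977, 0.0935]
ee_rot: [[0.139, 0.907, 0.397], [0.309, -0.421, 0.853], [0.941, 0.004, -0.339]]
wrist_force: [0.2, -0.1, -0.6]
gripper_width: 0.998
gripper_force: 0.0
```

Run:
```python
from h import *
s=sense();print(s["time_s"],s["tcp_pos"],s["joints"].round(1),s["wrist_force"]); P=np.array([.6246,.2207,.081]);go(RG,P-.01*RG[:,2])
```

```text
9.1167 [0.61473919 0.19772855 0.0935061 ] [  -5.6   37.   -11.1  -90.4  -62.5 -135. ] [ 0.15485508 -0.0687387  -0.63572422]
rot [-0.0013  0.005  -0.0017] deg 0.3 rows 1 per [-0.0013  0.005  -0.0017]
mm [ 5.9 14.5 -9.1]
```

Request:
drive_tool:
  rows:
    - [100,3,7,-4,0,0,0]
    - [100,3,7,-4,0,0,0]
    - [60,0,0,0,0,0,0]
    - [50,0,0,0,0,0,0]
    - [40,0,0,0,0,0,0]

```text
time_s: 9.53
tcp_pos: [0.6196, 0.2086, 0.0853]
ee_rot: [[0.142, 0.906, 0.4], [0.309, -0.424, 0.851], [0.94, 0.003, -0.34]]
wrist_force: [0.1, -0.8, -0.2]
gripper_width: 0.85
gripper_force: 0.0
```

Run:
```python
from h import *
s=sense();print(s["time_s"],s["tcp_pos"],s["wrist_force"],s["gripper_width"]); P=np.array([.6246,.2207,.081]);go(RG,P-.01*RG[:,2])
```

```text
9.5333 [0.61962453 0.20860994 0.08527671] [ 0.11796113 -0.79500771 -0.20190008] 0.8502863373561651
rot [-0.0003  0.0033  0.0018] deg 0.2 rows 1 per [-0.0003  0.0033  0.0018]
mm [ 1.   3.6 -0.9]
```

Request:
drive_tool:
  rows:
    - [50,1,3,-1,0,0,0]
    - [40,0,0,0,0,0,0]
    - [30,0,0,0,0,0,0]
    - [20,0,0,0,0,0,0]
    - [10,0,0,0,0,0,0]

```text
time_s: 9.95
tcp_pos: [0.6206, 0.2119, 0.0841]
ee_rot: [[0.142, 0.906, 0.4], [0.309, -0.424, 0.851], [0.94, 0.003, -0.34]]
wrist_force: [-0.7, 0.4, -1.0]
gripper_width: 0.48
gripper_force: 0.0
```

Request:
drive_tool:
  rows:
    - [0,0,0,0,0,0,0]
    - [0,0,0,0,0,0,0]
    - [0,0,0,0,0,0,0]
    - [0,0,0,0,0,0,0]
    - [0,0,0,0,0,0,0]

```text
time_s: 10.37
tcp_pos: [0.6207, 0.212, 0.0841]
ee_rot: [[0.142, 0.906, 0.4], [0.309, -0.424, 0.851], [0.94, 0.003, -0.34]]
wrist_force: [0.6, -1.1, 0.3]
gripper_width: 0.34
gripper_force: 30.0
```

Request:
drive_tool:
  rows:
    - [0,0,0,8,0,0,0]
    - [0,0,0,16,0,0,0]
    - [0,0,0,20,0,0,0]
    - [0,0,0,24,0,0,0]
    - [0,0,0,24,0,0,0]

```text
time_s: 10.78
tcp_pos: [0.6202, 0.2119, 0.1769]
ee_rot: [[0.144, 0.906, 0.399], [0.309, -0.424, 0.851], [0.94, 0.001, -0.341]]
wrist_force: [0.6, -0.2, -0.9]
gripper_width: 0.337
gripper_force: 30.0
```

Request:
drive_tool:
  rows:
    - [0,0,0,24,0,0,0]
    - [0,0,0,24,0,0,0]
    - [0,0,0,20,0,0,0]
    - [0,0,0,0,0,0,0]

```text
time_s: 11.12
tcp_pos: [0.6215, 0.2125, 0.2505]
ee_rot: [[0.132, 0.906, 0.402], [0.309, -0.423, 0.852], [0.942, 0.012, -0.336]]
wrist_force: [0.8, -0.1, 0.0]
gripper_width: 0.335
gripper_force: 30.0
```

Run:
```python
from h import *
for n in ("w1","top0"):
    W=np.load(n+".npy"); z=W[...,2]
    m=(abs(W[...,0]-.5)<.04)&(abs(W[...,1])<.06)&(z>.072)&(z<.09); p=W[m]
    A=[]
    for k in (p[:,1]>0,p[:,1]<0):
        q=p[k]; lo,hi=np.percentile(q,[3,97],axis=0); A.append((lo+hi)/2); print(n,len(q),((lo+hi)/2).round(4),lo.round(4),hi.round(4))
    d=A[0]-A[1]; print(np.degrees(np.arctan2(d[1],d[0])),(A[0]+A[1])/2)
    m=(abs(W[...,0]-.49)<.14)&(abs(W[...,1])<.12)&(abs(z-.048)<.004); print(cv2.minAreaRect((W[m][:,:2]*1e3).astype(np.float32)))
s=sense();print(s["time_s"],s["tcp_pos"],s["joints"].round(1)); u=az(-91.7); RB=tool(u,az(178.3)); print(RB.round(3))
tp=np.array([.4997,.0016,.087])+.0067*u-.0101*RB[:,2]; print(tp); go(RB,tp)
R0=s["ee_rot"]; r=Ro.from_matrix(RB@R0.T).as_rotvec()
for phi in (10,30): print([wrist(Ro.from_rotvec(r*f).as_matrix()@R0,0,phi).tolist() for f in np.linspace(0,1,6)])
```

```text
w1 238 [0.5005 0.0345 0.0784] [0.4791 0.0305 0.0725] [0.5219 0.0384 0.0842]
w1 290 [ 0.4987 -0.0293  0.0782] [ 0.4772 -0.0334  0.0723] [ 0.5203 -0.0252  0.0841]
88.39021358268013 [0.49962441 0.00259391 0.07827453]
((484.8735656738281, 3.1258010864257812), (168.29202270507812, 198.2386932373047), 88.33007049560547)
top0 58 [0.5016 0.0338 0.0799] [0.4797 0.0305 0.0725] [0.5234 0.0372 0.0872]
top0 52 [ 0.5    -0.0297  0.0796] [ 0.4794 -0.0332  0.0731] [ 0.5207 -0.0262  0.086 ]
88.59924409928513 [0.50078587 0.00206594 0.07971118]
((485.7427673339844, 1.8329391479492188), (169.5056610107422, 199.47378540039062), 88.33814239501953)
11.1167 [0.62147482 0.21250397 0.25050408] [  -1.2   21.7   -6.4  -82.3  -60.2 -157.5]
[[-0.028 -1.     0.01 ]
 [-0.939  0.03   0.342]
 [-0.342  0.    -0.94 ]]
[ 0.49939876 -0.00854993  0.0964909 ]
rot [ 0.4859  1.9926 -1.9985] deg 164.1 rows 24 per [ 0.0202  0.083  -0.0833]
mm [-122.1 -221.1 -154. ]
[[72.9, -63.0, -177.9], [63.1, -51.1, 147.2], [44.7, -46.9, 105.5], [27.5, -52.9, 64.8], [19.5, -65.6, 31.2], [20.3, -80.0, 1.9]]
[[84.0, -58.9, -155.4], [80.5, -44.7, 172.9], [63.8, -34.9, 130.4], [38.8, -36.0, 80.4], [24.6, -47.0, 40.1], [22.9, -61.4, 9.6]]
```

```bash
cat >> h.py <<'E'
def fk(j1,phi,a,b,c):
    return (Ro.from_euler('z',j1,degrees=True)*Ro.from_euler('y',phi,degrees=True)*Ro.from_euler('XYX',[a,-b,90-c],degrees=True)).as_matrix()@E_
CR=np.array([.5,.0022,.087]); UB=az(-91.65); RB=tool(UB,az(178.35)); TB=CR+.0067*UB-.0101*RB[:,2]
def seq(Rs):
    for A,B in zip(Rs,Rs[1:]):
        r=Ro.from_matrix(B@A.T).as_rotvec();n=int(np.ceil(np.linalg.norm(r)/.122));print(n,(r/n).round(4))
E
python3 - <<'E'
from h import *
s=sense();j=s["joints"];R0=s["ee_rot"];s0=np.array([-j[3],j[4],j[5]]);ph=j[1]-j[2];j1=j[0]
e=wrist(RB,0,22);print(s0,ph,e,TB)
Rs=[R0]
for f in (.25,.5,.75):
    R=fk(j1,ph+(22-ph)*f,*(s0+(e-s0)*f));Rs.append(R);print(f,(R@[.94,0,-.342]).round(2),R[:,2].round(2))
seq(Rs+[RB])
for A,B in zip(Rs,Rs[1:]+[RB]):
    r=Ro.from_matrix(B@A.T).as_rotvec();print([wrist(Ro.from_rotvec(r*f).as_matrix()@A,0,20).tolist() for f in (.33,.67,1)])
E
```

```text
[  82.32617326  -60.21673764 -157.46300021] 28.090585071562824 [ 21.5 -68.8   6.3] [ 0.49970761 -0.00795019  0.0964909 ]
0.25 [-0.65  0.26  0.72] [ 0.28  0.81 -0.52]
0.5 [-0.98 -0.06  0.2 ] [ 0.17  0.71 -0.69]
0.75 [-0.74 -0.67 -0.1 ] [ 0.08  0.55 -0.83]
8 [-0.0568 -0.0772  0.0569]
8 [-0.0468 -0.0694  0.0718]
8 [-0.0386 -0.0565  0.0849]
8 [-0.0321 -0.0395  0.0975]
[[73.9, -62.7, -152.6], [69.2, -63.9, -137.9], [64.3, -64.0, -123.8]]
[[60.0, -66.0, -109.5], [55.1, -67.0, -94.9], [50.3, -66.8, -80.7]]
[[45.8, -68.6, -66.6], [40.8, -69.3, -52.0], [35.9, -68.8, -37.9]]
[[31.3, -70.6, -23.6], [26.2, -71.3, -8.8], [21.2, -70.7, 5.6]]
```

Request:
drive_tool:
  rows:
    - [0,-4,-7,0,-0.0568,-0.0772,0.0569]
    - [0,-4,-7,0,-0.0568,-0.0772,0.0569]
    - [0,-4,-7,0,-0.0568,-0.0772,0.0569]
    - [0,-4,-7,0,-0.0568,-0.0772,0.0569]
    - [0,-4,-7,0,-0.0568,-0.0772,0.0569]

```text
time_s: 11.53
tcp_pos: [0.5999, 0.1766, 0.2433]
ee_rot: [[-0.325, 0.894, 0.307], [0.535, -0.093, 0.839], [0.779, 0.438, -0.448]]
wrist_force: [1.5, 1.0, -0.7]
gripper_width: 0.341
gripper_force: 30.0
```

Request:
drive_tool:
  rows:
    - [0,-4,-7,0,-0.0568,-0.0772,0.0569]
    - [0,-4,-7,0,-0.0568,-0.0772,0.0569]
    - [0,-4,-7,0,-0.0568,-0.0772,0.0569]
    - [0,-4,-7,0,-0.0468,-0.0694,0.0718]
    - [0,-4,-7,0,-0.0468,-0.0694,0.0718]

```text
time_s: 11.95
tcp_pos: [0.5797, 0.1417, 0.2435]
ee_rot: [[-0.73, 0.641, 0.237], [0.526, 0.305, 0.794], [0.436, 0.705, -0.56]]
wrist_force: [0.2, 0.8, -0.8]
gripper_width: 0.333
gripper_force: 30.0
```

Request:
drive_tool:
  rows:
    - [0,-4,-7,0,-0.0468,-0.0694,0.0718]
    - [0,-4,-7,0,-0.0468,-0.0694,0.0718]
    - [0,-4,-7,0,-0.0468,-0.0694,0.0718]
    - [0,-4,-7,0,-0.0468,-0.0694,0.0718]
    - [0,-4,-7,0,-0.0468,-0.0694,0.0718]

```text
time_s: 12.37
tcp_pos: [0.5599, 0.1067, 0.2433]
ee_rot: [[-0.962, 0.21, 0.176], [0.271, 0.635, 0.723], [0.04, 0.743, -0.668]]
wrist_force: [0.6, 0.0, 0.0]
gripper_width: 0.335
gripper_force: 30.0
```

Request:
drive_tool:
  rows:
    - [0,-4,-7,0,-0.0468,-0.0694,0.0718]
    - [0,-4,-7,0,-0.0386,-0.0565,0.0849]
    - [0,-4,-7,0,-0.0386,-0.0565,0.0849]
    - [0,-4,-7,0,-0.0386,-0.0565,0.0849]
    - [0,-4,-7,0,-0.0386,-0.0565,0.0849]

```text
time_s: 12.78
tcp_pos: [0.5398, 0.0717, 0.2434]
ee_rot: [[-0.952, -0.287, 0.106], [-0.156, 0.753, 0.639], [-0.263, 0.592, -0.762]]
wrist_force: [0.2, -0.6, -1.6]
gripper_width: 0.337
gripper_force: 30.0
```

Request:
drive_tool:
  rows:
    - [0,-4,-7,0,-0.0386,-0.0565,0.0849]
    - [0,-4,-7,-2,-0.0386,-0.0565,0.0849]
    - [0,-4,-7,-2,-0.0386,-0.0565,0.0849]
    - [0,-4,-7,-2,-0.0386,-0.0565,0.0849]
    - [0,-4,-7,-4,-0.0321,-0.0395,0.0975]

```text
time_s: 13.2
tcp_pos: [0.5195, 0.0369, 0.2339]
ee_rot: [[-0.69, -0.72, 0.065], [-0.589, 0.612, 0.528], [-0.42, 0.326, -0.847]]
wrist_force: [-0.2, 1.2, -0.4]
gripper_width: 0.333
gripper_force: 30.0
```

Request:
drive_tool:
  rows:
    - [0,-3,-7,-4,-0.0321,-0.0395,0.0975]
    - [0,-3,-7,-4,-0.0321,-0.0395,0.0975]
    - [0,-3,-7,-4,-0.0321,-0.0395,0.0975]
    - [0,-3,-7,-4,-0.0321,-0.0395,0.0975]
    - [0,-3,-7,-4,-0.0321,-0.0395,0.0975]

```text
time_s: 13.62
tcp_pos: [0.5049, 0.0017, 0.2132]
ee_rot: [[-0.239, -0.971, 0.01], [-0.888, 0.223, 0.402], [-0.393, 0.087, -0.915]]
wrist_force: [0.1, -0.2, -0.7]
gripper_width: 0.337
gripper_force: 30.0
```

Run:
```python
from h import *
s=sense();print(s["time_s"],s["tcp_pos"],s["joints"].round(1),s["gripper_width"],s["wrist_force"]); go(RB,TB)
```

```text
13.6167 [0.5048652  0.00174915 0.2132105 ] [  3.4  13.9  -9.7 -25.9 -66.6  -6.9] 0.3367737948054659 [ 0.12365191 -0.15236222 -0.65445744]
rot [-0.067  -0.0799  0.1992] deg 12.9 rows 2 per [-0.0335 -0.0399  0.0996]
mm [  -5.2   -9.7 -116.7]
```

Request:
drive_tool:
  rows:
    - [0,-2.5,-5,-15,-0.0335,-0.04,0.0996]
    - [0,-2.5,-5,-15,-0.0335,-0.04,0.0996]
    - [0,0,0,-20,0,0,0]
    - [0,0,0,-20,0,0,0]
    - [0,0,0,-15,0,0,0]

```text
time_s: 14.03
tcp_pos: [0.499, -0.0077, 0.1272]
ee_rot: [[-0.033, -0.999, 0.009], [-0.938, 0.034, 0.344], [-0.344, 0.003, -0.939]]
wrist_force: [0.2, 0.9, -1.1]
gripper_width: 0.339
gripper_force: 30.0
```

Request:
drive_tool:
  rows:
    - [0,0,0,0,0,0,0]
    - [0,0,0,0,0,0,0]

```text
time_s: 14.2
tcp_pos: [0.4998, -0.008, 0.1283]
ee_rot: [[-0.032, -0.999, 0.009], [-0.939, 0.033, 0.343], [-0.343, 0.003, -0.939]]
wrist_force: [-0.3, 0.7, -0.9]
gripper_width: 0.335
gripper_force: 30.0
```

Run:
```python
from h import *
s=sense();print(s["time_s"],s["tcp_pos"],s["joints"].round(1),s["wrist_force"]); go(RB,TB)
pred=s["tcp_pos"]+s["ee_rot"]@(-.0067*np.array([.94,0,-.342])+[0,0,.0101]); print("pred mid",pred.round(4),"u",(s["ee_rot"]@[.94,0.003,-.34]).round(3),"want",UB.round(3))
for n in ("wrist","scene"):
    c=capture(n); save(c,"b_"+n); W=cloud(c,s)
    for r in masks_of("tube",c)[:2]:
        p=W[r["region"]]; p=p[~np.isnan(p[:,0])]; k=np.linalg.norm(p-pred,axis=1)<.09; p=p[k]
        if len(p)>20: print(n,r["p"],len(p),p.mean(0).round(4),p.min(0).round(3),p.max(0).round(3))
```

```text
14.2 [ 0.49984071 -0.0080304   0.12826227] [  4.5  18.7 -16.5 -24.6 -55.2   7.8] [-0.25707385  0.68628458 -0.86244617]
rot [-0.0014 -0.0026  0.0047] deg 0.3 rows 1 per [-0.0014 -0.0026  0.0047]
mm [ -0.1   0.1 -31.8]
pred mid [0.5002 0.0021 0.1188] u [-0.036 -0.999 -0.003] want [-0.029 -1.     0.   ]
wrist 0.61 9331 [ 0.4975 -0.0297  0.1251] [ 0.47  -0.063  0.053] [0.53  0.059 0.183]
scene 0.73 265 [0.509  0.0277 0.1274] [ 0.47  -0.007  0.055] [0.521 0.059 0.137]
```

View pics/b_wrist.png

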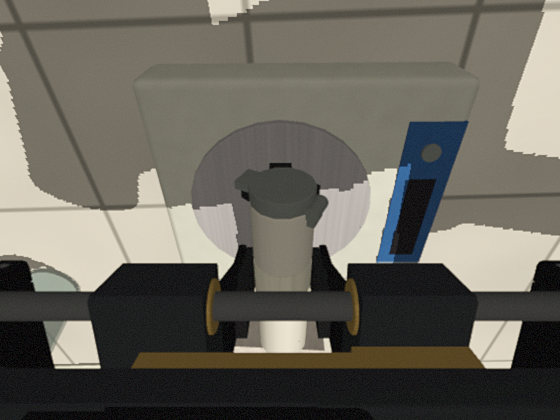

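Request:
drive_tool:
  rows:
    - [0,0,0,-10,-0.0014,-0.0026,0.0047]
    - [0,0,0,-10,0,0,0]
    - [0,0,0,-5,0,0,0]
    - [0,0,0,-3,0,0,0]
    - [0,0,0,0,0,0,0]

```text
time_s: 14.82
tcp_pos: [0.5004, -0.008, 0.1001]
ee_rot: [[-0.027, -1.0, 0.011], [-0.939, 0.029, 0.342], [-0.342, -0.001, -0.94]]
wrist_force: [0.2, 0.0, 0.3]
gripper_width: 0.336
gripper_force: 30.0
```

Request:
drive_tool:
  rows:
    - [0,0,0,-1,0,0,0]
    - [0,0,0,-1,0,0,0]
    - [0,0,0,0,0,0,0]

```text
time_s: 15.07
tcp_pos: [0.5008, -0.008, 0.0991]
ee_rot: [[-0.026, -1.0, 0.013], [-0.939, 0.029, 0.342], [-0.342, -0.003, -0.94]]
wrist_force: [0.9, 0.0, -0.7]
gripper_width: 0.339
gripper_force: 30.0
```

Request:
drive_tool:
  rows:
    - [0,0,0,-1,0,0,0]
    - [0,0,0,-1,0,0,0]
    - [0,0,0,0,0,0,0]

```text
time_s: 15.32
tcp_pos: [0.5009, -0.008, 0.0989]
ee_rot: [[-0.024, -1.0, 0.013], [-0.939, 0.027, 0.342], [-0.343, -0.004, -0.939]]
wrist_force: [-2.9, -0.6, 9.0]
gripper_width: 0.332
gripper_force: 30.0
```

Request:
drive_tool:
  rows:
    - [0,0,0,-1,0,0,0]
    - [0,0,0,0,0,0,0]

```text
time_s: 15.48
tcp_pos: [0.5009, -0.008, 0.0988]
ee_rot: [[-0.023, -1.0, 0.013], [-0.939, 0.027, 0.343], [-0.343, -0.005, -0.939]]
wrist_force: [-4.8, -0.5, 15.7]
gripper_width: 0.334
gripper_force: 30.0
```

Request:
drive_tool:
  rows:
    - [0,-1,0,2,0,0,0]
    - [0,-1,0,0,0,0,0]
    - [0,0,0,0,0,0,0]
    - [0,0,0,0,0,0,0]

```text
time_s: 15.82
tcp_pos: [0.5003, -0.0081, 0.0993]
ee_rot: [[-0.025, -1.0, 0.016], [-0.939, 0.029, 0.342], [-0.342, -0.007, -0.94]]
wrist_force: [1.7, -0.1, 6.5]
gripper_width: 0.332
gripper_force: 30.0
```

Request:
drive_tool:
  rows:
    - [0,0,0,-1,0,0,0]
    - [0,0,0,0,0,0,0]

```text
time_s: 15.98
tcp_pos: [0.5007, -0.008, 0.0988]
ee_rot: [[-0.024, -1.0, 0.017], [-0.939, 0.028, 0.342], [-0.342, -0.008, -0.94]]
wrist_force: [1.9, -0.6, 9.2]
gripper_width: 0.342
gripper_force: 30.0
```

Request:
drive_tool:
  rows:
    - [0,0,0,1,0,0,0]
    - [0,0,0,0,0,0,0]
    - [36,0,0,0,0,0,0]
    - [38,0,0,0,0,0,0]
    - [42,0,0,0,0,0,0]

```text
time_s: 16.4
tcp_pos: [0.4987, -0.008, 0.0979]
ee_rot: [[-0.026, -1.0, 0.013], [-0.939, 0.029, 0.342], [-0.342, -0.003, -0.94]]
wrist_force: [2.5, -1.0, 2.1]
gripper_width: 0.393
gripper_force: 1.3
```

Request:
drive_tool:
  rows:
    - [60,0,0,0,0,0,0]
    - [80,0,0,0,0,0,0]
    - [80,0,0,0,0,0,0]
    - [80,0,0,0,0,0,0]
    - [80,0,0,0,0,0,0]

```text
time_s: 16.82
tcp_pos: [0.4977, -0.008, 0.0975]
ee_rot: [[-0.027, -1.0, 0.01], [-0.939, 0.029, 0.342], [-0.342, -0.001, -0.94]]
wrist_force: [-0.1, 0.5, 0.6]
gripper_width: 0.716
gripper_force: 0.0
```

Request:
drive_tool:
  rows:
    - [80,0,-3.4,9.4,0,0,0]
    - [80,0,-5,14,0,0,0]
    - [80,0,-5,14,0,0,0]
    - [80,0,-5,14,0,0,0]
    - [80,0,0,0,0,0,0]

```text
time_s: 17.23
tcp_pos: [0.5003, -0.0275, 0.1528]
ee_rot: [[-0.024, -1.0, 0.018], [-0.94, 0.029, 0.341], [-0.341, -0.009, -0.94]]
wrist_force: [-0.1, -0.3, 0.1]
gripper_width: 0.798
gripper_force: 0.0
```

Request:
drive_tool:
  rows:
    - [80,0,0,0,0,0,0]
    - [80,0,0,0,0,0,0]
    - [80,0,0,0,0,0,0]
    - [80,0,0,0,0,0,0]
    - [80,0,0,0,0,0,0]

```text
time_s: 17.65
tcp_pos: [0.4983, -0.0262, 0.1488]
ee_rot: [[-0.026, -1.0, 0.011], [-0.939, 0.029, 0.342], [-0.342, -0.001, -0.94]]
wrist_force: [0.0, 0.1, -0.0]
gripper_width: 0.799
gripper_force: 0.0
```

Request:
drive_tool:
  rows:
    - [80,0,0,0,0,0,0]
    - [80,0,0,0,0,0,0]
    - [80,0,0,0,0,0,0]
    - [80,0,0,0,0,0,0]
    - [80,0,0,0,0,0,0]

```text
time_s: 18.07
tcp_pos: [0.4986, -0.0264, 0.1494]
ee_rot: [[-0.026, -1.0, 0.012], [-0.939, 0.029, 0.342], [-0.342, -0.003, -0.94]]
wrist_force: [-0.4, -0.3, -0.4]
gripper_width: 0.8
gripper_force: 0.0
```

Run:
```python
from h import *
s=sense();print(s["time_s"],s["tcp_pos"],s["gripper_width"],s["wrist_force"])
c=capture("wrist"); save(c,"c_wrist"); W=cloud(c,s); np.save("cw.npy",W)
m=(abs(W[...,0]-.5)<.03)&(W[...,1]>-.075)&(W[...,1]<.08)&(W[...,2]>.088)&(W[...,2]<.11)
p=W[m];print(len(p),p.min(0).round(4),p.max(0).round(4))
for y in np.arange(-.06,.07,.01):
    q=p[abs(p[:,1]-y)<.004]
    if len(q)>5: print(y.round(2),len(q),((q[:,0].min()+q[:,0].max())/2).round(4),np.percentile(q[:,2],97).round(4))
c=capture("top"); W=cloud(c)
m=(abs(W[...,0]-.5)<.04)&(W[...,1]>-.08)&(W[...,1]<.08)&(W[...,2]>.088)&(W[...,2]<.11);p=W[m];print(len(p),p.min(0).round(4) if len(p) else 0,p.max(0).round(4) if len(p) else 0)
```

```text
18.0667 [ 0.49861247 -0.02637582  0.14941053] 0.800299045637163 [-0.43687467 -0.28480869 -0.39063946]
5675 [ 0.4783 -0.0596  0.088 ] [0.5155 0.0545 0.1037]
-0.06 675 0.4977 0.1018
-0.05 700 0.4954 0.1021
-0.04 490 0.4966 0.1022
-0.03 461 0.4986 0.1022
-0.02 419 0.4991 0.1021
-0.01 396 0.4994 0.1027
0.0 367 0.4993 0.1028
0.01 341 0.4999 0.1027
0.02 280 0.4998 0.1025
0.03 285 0.5003 0.1022
0.04 187 0.5003 0.102
0.05 17 0.501 0.095
23 [ 0.4804 -0.0582  0.09  ] [ 0.5126 -0.0346  0.1026]
```

View pics/c_wrist.png

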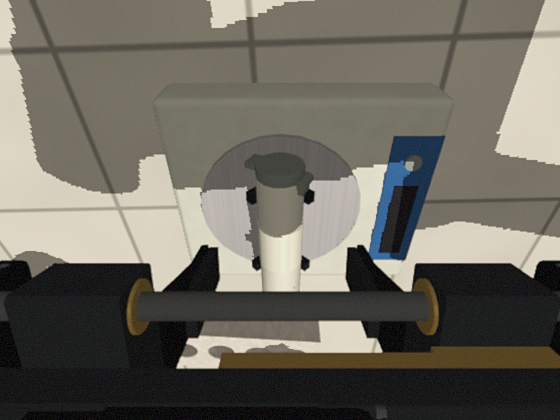

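Run:
```python
from h import *
RV=np.c_[UB,az(178.35),[0,0,-1]]; go(RV,[.4997,.001,.097]); s=sense(); j=s["joints"]; print(wrist(RV,0,35))
W=np.load("top0.npy");z=W[...,2]
V=np.load("w1.npy")
for n,W in (("top",W),("cw",np.load("cw.npy"))):
    z=W[...,2];B=(abs(W[...,0]-.49)<.13)&(abs(W[...,1]+.335)<.09)
    m=B&(abs(z-.116)<.005); q=cv2.minAreaRect((W[m][:,:2]*1e3).astype(np.float32)); print(n,m.sum(),q)
    c=np.array(q[0])/1e3
    d=W[...,:2]-c; a=np.radians(10.1); X=d@[np.cos(a),np.sin(a)];Y=d@[-np.sin(a),np.cos(a)]
    m=B&(z>.077)&(z<.09)&(abs(X)<.07)
    for sx in (-1,1):
        for sy in (-1,1):
            k=m&(X*sx>0)&(Y*sy>0)
            if k.sum()>3: print(sx,sy,k.sum(),np.percentile(X[k],[3,50,97]).round(4),np.percentile(Y[k],[3,50,97]).round(4),z[k].max().round(4))
```

```text
rot [-0.349   0.013  -0.0004] deg 20.0 rows 3 per [-1.163e-01  4.300e-03 -1.000e-04]
mm [  1.1  27.4 -52.5]
[  0.  -55.   -1.7]
top 1372 ((492.8788757324219, -337.04736328125), (210.1139678955078, 130.00357055664062), 10.150897026062012)
-1 -1 87 [-0.0682 -0.0325 -0.0128] [-0.0312 -0.0185 -0.0092] 0.0893
-1 1 79 [-0.0584 -0.0322 -0.0045] [0.0084 0.0205 0.0316] 0.0888
1 -1 85 [0.0074 0.0318 0.0639] [-0.0304 -0.0194 -0.0091] 0.0893
1 1 85 [0.0162 0.0321 0.0602] [0.0086 0.0206 0.032 ] 0.0878
cw 0 ((0.0, 0.0), (0.0, 0.0), 0.0)
```

Request:
drive_tool:
  rows:
    - [80,0,9,0,-0.116,0.0043,0]
    - [80,0,9,0,-0.116,0.0043,0]
    - [80,0,9,0,-0.116,0.0043,0]
    - [80,0,0,-10,0,0,0]
    - [80,0,0,-15,0,0,0]

```text
time_s: 18.58
tcp_pos: [0.4992, 0.003, 0.1254]
ee_rot: [[-0.023, -1.0, 0.003], [-1.0, 0.023, 0.001], [-0.001, -0.003, -1.0]]
wrist_force: [0.0, 0.1, 0.2]
gripper_width: 0.803
gripper_force: 0.0
```

Request:
drive_tool:
  rows:
    - [80,0,0,-15,0,0,0]
    - [80,0,0,-10,0,0,0]
    - [80,0,0,0,0,0,0]

```text
time_s: 18.83
tcp_pos: [0.4971, 0.0005, 0.0975]
ee_rot: [[-0.028, -1.0, -0.005], [-1.0, 0.028, 0.0], [0.0, 0.005, -1.0]]
wrist_force: [-0.5, -0.8, -0.6]
gripper_width: 0.804
gripper_force: 0.0
```

Run:
```python
from h import *
RV=np.c_[UB,az(178.35),[0,0,-1]]; go(RV,[.4997,.001,.097]); s=sense(); print(s["time_s"],s["tcp_pos"],s["joints"].round(1),s["wrist_force"])
```

```text
rot [-0.     -0.0046 -0.0004] deg 0.3 rows 1 per [-0.     -0.0046 -0.0004]
mm [ 2.6  0.5 -0.5]
18.8333 [4.97091285e-01 4.84695089e-04 9.74793304e-02] [ 18.8  19.2 -28.   -0.1 -43.1 -20.3] [-0.49983776 -0.77581576 -0.6494284 ]
```

Request:
drive_tool:
  rows:
    - [70,2,0,0,0,-0.0046,0]
    - [50,0,0,0,0,0,0]
    - [40,0,0,0,0,0,0]
    - [36,0,0,0,0,0,0]
    - [36,0,0,0,0,0,0]

```text
time_s: 19.25
tcp_pos: [0.5009, 0.0006, 0.1001]
ee_rot: [[-0.029, -1.0, 0.006], [-1.0, 0.029, 0.001], [-0.002, -0.006, -1.0]]
wrist_force: [-0.1, 0.4, -0.3]
gripper_width: 0.51
gripper_force: 0.0
```

Request:
drive_tool:
  rows:
    - [20,0,0,0,0,0,0]
    - [0,0,0,0,0,0,0]
    - [0,0,0,0,0,0,0]
    - [0,0,0,0,0,0,0]

```text
time_s: 19.58
tcp_pos: [0.501, 0.0006, 0.0997]
ee_rot: [[-0.028, -1.0, 0.006], [-1.0, 0.028, 0.001], [-0.001, -0.006, -1.0]]
wrist_force: [1.3, -0.4, 1.9]
gripper_width: 0.338
gripper_force: 30.0
```

Request:
drive_tool:
  rows:
    - [0,0,0,5,0,0,0]
    - [0,0,0,15,0,0,0]
    - [0,0,0,25,0,0,0]
    - [0,0,0,30,0,0,0]
    - [0,0,0,30,0,0,0]

```text
time_s: 20.0
tcp_pos: [0.4996, 0.0004, 0.2052]
ee_rot: [[-0.028, -1.0, 0.002], [-1.0, 0.028, 0.0], [-0.001, -0.002, -1.0]]
wrist_force: [0.9, 0.6, -1.0]
gripper_width: 0.343
gripper_force: 30.0
```

```bash
cat >> h.py <<'E'
MX=np.array([.493,-.3365,.091]); UM=az(190.15); RM=np.c_[UM,az(100.15),[0,0,-1]]; TM=MX+[0,0,.010]
E
python3 - <<'E'
from h import *
s=sense(); print(s["time_s"],s["tcp_pos"],s["joints"].round(1),s["wrist_force"],s["gripper_width"]); go(RM,TM)
E
```

```text
20.0 [4.99646700e-01 4.02017957e-04 2.05200179e-01] [ 18.7  11.6 -20.    0.  -58.2 -20.3] [ 0.94046431  0.59950754 -0.98887882] 0.3429416994015789
rot [ 9.0000e-04  2.0000e-03 -1.3652e+00] deg 78.2 rows 12 per [ 1.000e-04  2.000e-04 -1.138e-01]
mm [  -6.6 -336.9 -104.2]
```

Request:
drive_tool:
  rows:
    - [0,-0.5,-28,0,0,0,-0.1138]
    - [0,-0.5,-28,0,0,0,-0.1138]
    - [0,-0.5,-28,0,0,0,-0.1138]
    - [0,-0.5,-28,0,0,0,-0.1138]
    - [0,-0.5,-28,0,0,0,-0.1138]

```text
time_s: 20.42
tcp_pos: [0.4974, -0.1405, 0.2046]
ee_rot: [[-0.567, -0.824, 0.004], [-0.824, 0.567, -0.001], [-0.001, -0.004, -1.0]]
wrist_force: [0.3, 0.0, -0.9]
gripper_width: 0.336
gripper_force: 30.0
```

Request:
drive_tool:
  rows:
    - [0,-0.5,-28,0,0,0,-0.1138]
    - [0,-0.5,-28,0,0,0,-0.1138]
    - [0,-0.5,-28,0,0,0,-0.1138]
    - [0,-0.5,-28,0,0,0,-0.1138]
    - [0,-0.5,-28,0,0,0,-0.1138]

```text
time_s: 20.83
tcp_pos: [0.4949, -0.2806, 0.2044]
ee_rot: [[-0.922, -0.388, 0.002], [-0.388, 0.922, -0.003], [-0.0, -0.004, -1.0]]
wrist_force: [-0.6, 0.2, -0.6]
gripper_width: 0.334
gripper_force: 30.0
```

Request:
drive_tool:
  rows:
    - [0,-0.5,-28,0,0,0,-0.1138]
    - [0,-0.5,-28,0,0,0,-0.1138]
    - [0,0,0,0,0,0,0]
    - [0,0,0,0,0,0,0]

```text
time_s: 21.17
tcp_pos: [0.4938, -0.3363, 0.2037]
ee_rot: [[-0.985, -0.174, 0.0], [-0.174, 0.985, -0.003], [0.0, -0.003, -1.0]]
wrist_force: [0.0, -0.5, -0.3]
gripper_width: 0.337
gripper_force: 30.0
```

Run:
```python
from h import *
s=sense(); print(s["time_s"],s["tcp_pos"],s["joints"].round(1),s["wrist_force"],s["gripper_width"]); go(RM,TM)
c=capture("wrist"); save(c,"m_wrist"); W=cloud(c,s); np.save("mw.npy",W); z=W[...,2]
d=W[...,:2]-MX[:2]; X=d@UM[:2]*-1;Y=d@az(100.15)[:2]
m=(abs(z-.116)<.004)&(abs(X)<.12)&(abs(Y)<.08); print(m.sum(),np.percentile(X[m],[1,99]),np.percentile(Y[m],[1,99]))
m=(abs(z-.116)<.004)&(X>-.12)&(X<-.07)&(abs(Y)<.08); print(m.sum(),np.percentile(X[m],[1,99]),np.percentile(Y[m],[1,99]))
for sx in (-1,1):
  for sy in (-1,1):
    k=(z>.077)&(z<.088)&(abs(X-sx*.032)<.012)&(Y*sy>0)&(abs(Y)<.045)
    if k.sum()>3: print(sx,sy,k.sum(),np.percentile(X[k],[3,97]).round(4),np.percentile(Y[k],[3,97]).round(4))
m=(z>.18)&(z<.215)&(abs(X)<.08)&(abs(Y)<.016)
for x in np.arange(-.065,.05,.01):
    k=m&(abs(X-x)<.004)
    if k.sum()>5: print(x.round(3),k.sum(),((Y[k].min()+Y[k].max())/2).round(4),np.percentile(z[k],97).round(4))
print(X[m].min())
```

```text
21.1667 [ 0.49378117 -0.33629983  0.20373794] [-18.7  21.   -7.    0.2 -62.  -61.4] [ 0.04603482 -0.45428842 -0.27632227] 0.33676404256861264
rot [0.0032 0.0004 0.0021] deg 0.2 rows 1 per [0.0032 0.0004 0.0021]
mm [  -0.8   -0.2 -102.7]
7577 [-0.10562469  0.0968031 ] [-0.06285664  0.06212752]
7367 [-0.10562908 -0.08150479] [-0.06290827  0.06216178]
-1 -1 44 [-0.0334 -0.0276] [-0.0318 -0.0271]
-1 1 63 [-0.0393 -0.0334] [0.0243 0.0307]
1 -1 68 [0.0246 0.035 ] [-0.0322 -0.0273]
1 1 93 [0.0247 0.0351] [0.0243 0.0311]
-0.055 1546 0.0 0.2062
-0.045 1052 -0.0001 0.2063
-0.035 971 -0.0011 0.2062
-0.025 915 -0.0008 0.2064
-0.015 909 -0.0003 0.2066
-0.005 947 -0.0008 0.2094
0.005 397 -0.0011 0.2063
0.025 500 -0.0013 0.2062
0.035 672 -0.0009 0.2062
0.045 141 -0.0013 0.204
-0.05902754805231086
```

View pics/m_wrist.png

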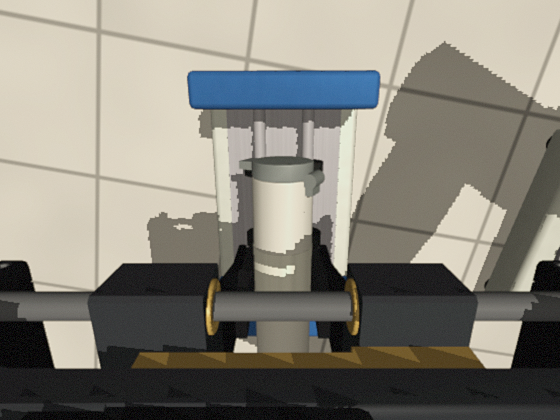

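Request:
drive_tool:
  rows:
    - [0,0,0,-15,0.0032,0,0.0021]
    - [0,0,0,-25,0,0,0]
    - [0,0,0,-25,0,0,0]
    - [0,0,0,-15,0,0,0]
    - [0,0,0,-8,0,0,0]

```text
time_s: 21.63
tcp_pos: [0.4933, -0.3334, 0.1142]
ee_rot: [[-0.984, -0.18, -0.002], [-0.18, 0.984, 0.001], [0.002, 0.002, -1.0]]
wrist_force: [-0.4, -0.2, 0.1]
gripper_width: 0.337
gripper_force: 30.0
```

Request:
drive_tool:
  rows:
    - [0,0,0,-4,0,0,0]
    - [0,0,0,-2,0,0,0]
    - [0,0,0,0,0,0,0]
    - [0,0,0,0,0,0,0]

```text
time_s: 21.97
tcp_pos: [0.4953, -0.3355, 0.1116]
ee_rot: [[-0.984, -0.179, 0.004], [-0.179, 0.984, -0.002], [-0.003, -0.003, -1.0]]
wrist_force: [0.5, -0.0, -0.0]
gripper_width: 0.337
gripper_force: 30.0
```

Request:
drive_tool:
  rows:
    - [0,0,0,-2,0,0,0]
    - [0,0,0,-1,0,0,0]
    - [0,0,0,0,0,0,0]

```text
time_s: 22.22
tcp_pos: [0.4946, -0.3354, 0.1077]
ee_rot: [[-0.984, -0.178, 0.002], [-0.178, 0.984, -0.001], [-0.002, -0.001, -1.0]]
wrist_force: [-0.3, 0.3, -0.5]
gripper_width: 0.335
gripper_force: 30.0
```

Request:
drive_tool:
  rows:
    - [0,-1,-1,-1,0,0,0]
    - [0,0,0,-1,0,0,0]
    - [0,0,0,0,0,0,0]

```text
time_s: 22.47
tcp_pos: [0.4934, -0.3364, 0.1052]
ee_rot: [[-0.984, -0.178, 0.002], [-0.178, 0.984, -0.001], [-0.001, -0.001, -1.0]]
wrist_force: [0.0, -0.5, -0.3]
gripper_width: 0.336
gripper_force: 30.0
```

Request:
drive_tool:
  rows:
    - [0,0,0,-1,0,0,0]
    - [0,0,0,-1,0,0,0]
    - [0,0,0,0,0,0,0]

```text
time_s: 22.72
tcp_pos: [0.4937, -0.3365, 0.1041]
ee_rot: [[-0.984, -0.178, 0.002], [-0.178, 0.984, -0.001], [-0.002, -0.002, -1.0]]
wrist_force: [-1.5, 0.7, 3.9]
gripper_width: 0.337
gripper_force: 30.0
```

Contact. One more nudge, then release and retreat straight up.

Request:
drive_tool:
  rows:
    - [0,0,0,-1,0,0,0]
    - [0,0,0,0,0,0,0]

```text
time_s: 22.88
tcp_pos: [0.4937, -0.3365, 0.104]
ee_rot: [[-0.984, -0.179, 0.002], [-0.179, 0.984, -0.002], [-0.002, -0.002, -1.0]]
wrist_force: [-3.3, 2.5, 8.0]
gripper_width: 0.332
gripper_force: 30.0
```

Request:
drive_tool:
  rows:
    - [34,0,0,0,0,0,0]
    - [36,0,0,0,0,0,0]
    - [38,0,0,0,0,0,0]
    - [42,0,0,0,0,0,0]
    - [50,0,0,0,0,0,0]

```text
time_s: 23.3
tcp_pos: [0.4936, -0.3364, 0.1021]
ee_rot: [[-0.984, -0.178, 0.002], [-0.178, 0.984, -0.001], [-0.002, -0.001, -1.0]]
wrist_force: [1.4, 0.2, 0.3]
gripper_width: 0.434
gripper_force: 0.0
```

Request:
drive_tool:
  rows:
    - [70,0,0,0,0,0,0]
    - [70,0,0,0,0,0,0]
    - [70,0,0,0,0,0,0]
    - [70,0,0,5,0,0,0]
    - [70,0,0,10,0,0,0]

```text
time_s: 23.72
tcp_pos: [0.4928, -0.3361, 0.1167]
ee_rot: [[-0.984, -0.178, -0.001], [-0.178, 0.984, 0.0], [0.001, 0.0, -1.0]]
wrist_force: [-0.4, 0.4, 0.2]
gripper_width: 0.692
gripper_force: 0.0
```

Request:
drive_tool:
  rows:
    - [70,0,0,20,0,0,0]
    - [70,0,0,30,0,0,0]
    - [70,0,0,30,0,0,0]
    - [70,0,0,0,0,0,0]
    - [70,0,0,0,0,0,0]

```text
time_s: 24.13
tcp_pos: [0.4948, -0.3369, 0.2008]
ee_rot: [[-0.984, -0.178, 0.008], [-0.178, 0.984, -0.003], [-0.007, -0.005, -1.0]]
wrist_force: [-1.6, 0.1, -0.2]
gripper_width: 0.7
gripper_force: 0.0
```

Run:
```python
from h import *
s=sense(); print(s["time_s"],s["tcp_pos"],s["wrist_force"],s["gripper_width"])
c=capture("wrist"); save(c,"e_wrist"); W=cloud(c,s); z=W[...,2]
d=W[...,:2]-MX[:2]; X=d@UM[:2]*-1;Y=d@az(100.15)[:2]
m=(z>.085)&(z<.112)&(abs(X)<.075)&(abs(Y)<.025)
for x in np.arange(-.065,.07,.01):
    k=m&(abs(X-x)<.004)&(z>.095)
    if k.sum()>5: print(x.round(3),k.sum(),((Y[k].min()+Y[k].max())/2).round(4),np.percentile(z[k],97).round(4))
print(X[m].min(),X[m].max())
```

```text
24.1333 [ 0.49483925 -0.33687684  0.20081878] [-1.56373361  0.12221681 -0.24266915] 0.7003168941947766
-0.055 465 0.0022 0.1061
-0.045 424 0.0018 0.1061
-0.035 386 -0.0004 0.1063
-0.025 369 -0.0003 0.1062
-0.015 380 -0.0003 0.1066
-0.005 363 -0.0002 0.1064
0.005 343 -0.0002 0.1067
0.015 331 -0.0006 0.1066
0.025 310 -0.0005 0.1062
0.035 308 -0.0005 0.1062
0.045 289 -0.0005 0.1062
0.055 269 -0.0004 0.1061
-0.05888244896023196 0.05949072445955562
```

View pics/e_wrist.png

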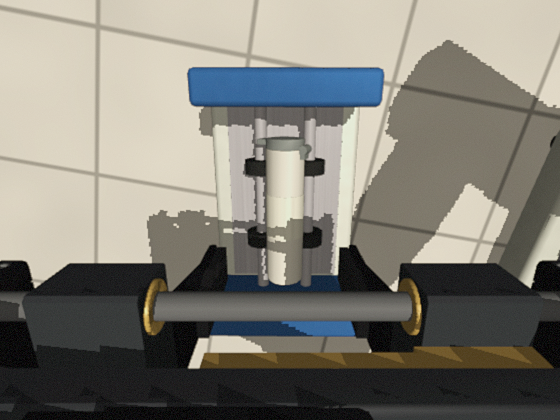

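The tube at (285,210) lies level on the four rings (top 106 mm), centred within 1 mm, with its lid shut. The gripper is clear.

Request:
drive_tool:
  rows:
    - [70,0,0,20,0,0,0]
    - [70,0,0,0,0,0,0]
    - [70,0,0,0,0,0,0]
    - [70,0,0,0,0,0,0]
    - [70,0,0,0,0,0,0]

```text
time_s: 24.6
tcp_pos: [0.493, -0.336, 0.216]
ee_rot: [[-0.984, -0.178, -0.0], [-0.178, 0.984, 0.0], [0.0, 0.0, -1.0]]
wrist_force: [-0.0, -0.0, 0.1]
gripper_width: 0.695
gripper_force: 0.0
```

```bash
python3 -c "
from station import *
print(finish_job())"
```

```text
the job is handed in; nothing more can be done
None
```

I pressed the lid shut in the rack, laid the tube in the balance cradle and let go for about 2 s, then laid it on the mixer's four rings, centred within about 1 mm with the lid still shut. I handed the job in at about 25 s; no verdict came back.

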